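# Set the viewing lamp's aperture lever

### The job

Get the sample-viewing lamp ready: press its switch button right down, then push the lever on its rotating ring round until the pointer is in line with the one long, wide mark on the scale, leave it standing there and come clear. Only push with the fingertips or the outside of the fingers: do not pinch the lever, and leave the dish lying on the lamp and the cup, jar and vial rack beside it where they are.

Things in the scene. Friction and masses are not known exactly. Their poses are not given: they have to be found in the camera images.
- lamp: white round lamp housing, 220 mm diameter, 50 mm high, fixed to the table; origin at the centre of its underside, z up, on the ring's vertical axis. A round opal plate (68 mm diameter, does not turn) stands at its centre, top 65 mm above the table. A box-shaped switch pod (62 mm along x, reaching 170 mm from the centre, 36 mm high) sticks out along the housing's own -y
- switch_top (a point): centre of the top face of the push button (30 mm diameter) on the switch pod, 138 mm from the lamp's axis; it is pressed straight down
- switch (a joint): travel of the push button in m: 0 up, 0.006 fully down; spring return, about 4 N fully down; 0.004 switches the lamp
- ring (a joint): angle of the rotating dark steel ring (112 mm diameter, top 62 mm above the table) about the lamp's vertical axis, rad, growing anticlockwise seen from above; at 0 the lever points along the lamp's own -x. It turns between stops at -3.9 and 3.9, and stays where it is left: stiff friction of about 0.1 N m (1.5 N at the lever), no spring
- lever (a point): middle of the lever, 80 mm above the table: an upright dark steel blade on an arm of the ring, centred 68 mm from the lamp's axis, 24 mm long radially, 12 mm thick along its travel, standing 62 to 98 mm above the table with a rounded rib on top up to 101 mm. x axis: outward from the lamp's axis, as the pointer. Fingers pressing on both broad faces at once count as pinching
- pointer (a point): tip of the thin steel pointer that sticks out from the foot of the lever over the scale, 93 mm from the lamp's axis, 58.5 mm above the table
- long_mark (a point): inner end of the one long, wide black mark (16 x 8 mm, radial) on the flat aluminium scale collar, 93 mm from the lamp's axis, 53 mm above the table; the pointer's tip comes straight above it. The other 23 marks, 15 degrees apart, are short and thin (6 x 2 mm). The collar sits at a different angle each time and does not turn
- dish: clear round specimen dish, 55 mm diameter, 14 mm high, lying loose on the opal plate (its top 79 mm above the table); origin at the centre of its underside
- rack: grey vial rack, 60 x 130 mm, with three capped vials, 62 mm high in all, loose on the table; origin at the centre of its underside
- cup: white cup, 72 mm diameter, 95 mm high, loose on the table; origin at the centre of its underside
- jar: amber jar, 60 mm diameter, 90 mm high, loose on the table; origin at the centre of its underside
Things that resemble listed ones, but are neither listed nor needed, are in the scene too. There is more than one size of the dish; the job needs the smallest.

How it is judged:
By the outcome, as a careful person would: the job done as asked, in the order asked, and still so for the second after the job is handed in, with the robot touching nothing.
It also fails if it takes over 56 s, if anything falls off the work surface, if the arm or the gripper's body presses on something with over 40 N, if the wrist force passes 120 N, or if a joint passes its speed limit or range.

### The arm

A 7-joint arm with a two-finger parallel gripper is mounted at the origin on the work surface. World frame = base frame: x ahead of the robot, y to its left, z up, the work surface at z = 0. Lengths are in m, angles in rad, forces in N, time in s.
With the tool pointing down it reaches from about 0.4 to 0.85 m from the base axis. Payload 10.4 kg.
Tool frame: the origin (TCP) lies midway between the tips of the shut fingers; the grasp point (between the pads) lies 19 mm behind it; z points along the fingers, y is the line along which they close (so a half turn about z gives the same grasp; the last joint's range is limited). The gripper opens to 87 mm and grips with 3 to 60 N. Pads are 19 mm wide; open, the fingers measure 117 mm over their backs; the gripper's body (75 mm by 190 mm) begins 51 mm behind the grasp point.
Start: joints at [-1.173, 0.332, -0.065, 1.46, 0.022, 1.35, -0.088], TCP at [0.255, 0.571, 0.223] pointing down, gripper open.
Joint ranges: [-2.6, 2.6], [-0.5, 2.12], [-1.47, 1.34], [0.16, 2.42], [-1.27, 4.41], [0.06, 2.06], [-2.6, 2.6]. Speed limits (rad/s): [2.22, 2.22, 2.79, 2.79, 3.14, 3.14, 3.14].

### API

Orientations are given as a unit quaternion [x, y, z, w].
In Python, from bench import r gives the robot as it stands.
- The arm moves only by the tool carry_out, never from a script. Its argument "steps" is a list that holds one entry, the list of rows, each a list of 6 numbers: the shift along the tool's x, y, z in cm, then the turn, a rotation vector about the tool's x, y, z in rad. In form: [[[dx, dy, dz, wx, wy, wz], ...]]. A call has 1 to 20 rows; each row is the pose to reach, as a shift and turn from the pose commanded when the call began, along the tool's axes at that moment; what a row does not reach only later rows make up. A row lasts 1/12 s, in which the tool goes at most 41.7 mm and 7.16 degrees, less where a joint would pass 70% of its speed; a pose out of reach is approached as far as the arm can. A call with a gripper value outside its range is refused whole. "hand" is the closure, from -1 (fully open) to 1 (shut), set as the call begins (left out, the last holds). The fingers move at their own pace and stop on an object; "squeeze" is the grip in N (left out, the last holds). Time passes only in rows, so rows that repeat a pose let the fingers close. It gives the time, the measured TCP pose, the force, the opening and the grip force at its end, in the units of the state.
- r.read_state(): the state, without advancing time (a new reading comes with each control period).
- r.camera(name): name is "scene" or "top" or "wrist"; returns the picture (384x512x3 uint8, red, green, blue); there is no depth.
- r.camera_params(name): a dict with "fx", "fy", "cx", "cy" (pixels), "D" ([k1, k2, p1, p2, k3] as OpenCV has them; the pictures are not rectified), "view" (4x4, takes a point from world to camera coordinates). Camera axes: x right, y up, looking along -z (the intrinsics and any distortion apply to the point x, -y, -z); pixel columns grow to the right and rows downward; lengths in m; the calibration is good to about 2 mm. A picture is of the moment at which its call begins: read the wrist's pose just before it. camera_params takes no time and is no camera call; for the wrist camera it gives the pose at the moment of the call.
- r.close_job(): hands the job in; it is judged then, once.
The state is a dict: "time": time; "joint_positions": joint angles; "joint_vel": joint speeds; "joint_torque": joint torques, N m; "ee_pos": TCP position; "eef_rot": TCP orientation; "ft_force": force on the tool from outside, world axes, zero at the start; "torque": the same for the moment, N m; "width": finger opening in m; "grip_force": force on a finger pad.
Only numpy, scipy, OpenCV 4.12 (cv2) and the standard library are available. Lean on these libraries where they do the work, as an engineer would, in place of code of your own. Each camera call takes 0.05 s, during which the arm holds its last target. There are 200 camera calls.

## Working session

There is one attempt and no reset: what is moved stays moved. The work goes in short steps, Python scripts to look and compute and a tool call to move; the robot and the scene stay as the last step left them, time stands still between calls to the robot, and variables do not carry over. Pictures are saved under pics/ and viewed, at most 10 in all, crops included, and the job is handed in when it is done.

Besides the shell and the picture viewer there is one more tool, called after ">>>" by a JSON object that holds its "fn" and its "kwargs". carry_out: Moves the arm, as the interface text tells. Its arguments: {"type":"object","properties":{"steps":{"type":"array","items":{"type":"array","items":{"type":"array","items":{"type":"number"}}}},"hand":{"type":"number"},"squeeze":{"type":"number"}},"required":["steps"]}

```bash
mkdir -p pics; cat > h.py <<'E'
import numpy as np,cv2,json
from bench import r
def ray(P,uv):
    K=np.array([[P['fx'],0,P['cx']],[0,P['fy'],P['cy']],[0,0,1]])
    n=cv2.undistortPoints(np.array([[uv]],float),K,np.array(P['D'],float))[0,0]
    V=np.array(P['view']);R=V[:3,:3];t=V[:3,3]
    return -R.T@t, R.T@np.array([n[0],-n[1],-1])
def atz(P,uv,z):
    o,d=ray(P,uv);return o+d*(z-o[2])/d[2]
def proj(P,X):
    V=np.array(P['view']);c=V[:3,:3]@np.array(X)+V[:3,3]
    K=np.array([[P['fx'],0,P['cx']],[0,P['fy'],P['cy']],[0,0,1]])
    return cv2.projectPoints(np.array([[c[0],-c[1],-c[2]]]),np.zeros(3),np.zeros(3),K,np.array(P['D'],float))[0][0,0]
E
python3 - <<'E'
from h import *
for n in('top','scene'):
    im=r.camera(n);cv2.imwrite(f'pics/{n}0.png',im[:,:,::-1])
    P=r.camera_params(n);json.dump({k:np.array(v).tolist() for k,v in P.items()},open(n+'.json','w'));
a=cv2.imread('pics/top0.png');b=cv2.imread('pics/scene0.png')
cv2.imwrite('pics/both.png',cv2.resize(a,(800,600),interpolation=cv2.INTER_CUBIC))
print(r.read_state())
E
```

```text
{'time': 0.1, 'joint_positions': array([-1.17257378,  0.33277789, -0.0647357 ,  1.46085584,  0.02157784,
        1.34987836, -0.08848392]), 'joint_vel': array([ 0.00119835, -0.00212775,  0.00089996, -0.00212156,  0.00270106,
        0.0009547 ,  0.00137877]), 'joint_torque': array([ 5.60371482e-04, -6.24544573e+01,  2.39646959e-02, -3.90716779e+01,
       -6.16162294e-02,  3.65319033e-02,  4.85512635e-05]), 'ee_pos': array([0.25515698, 0.57017145, 0.22185351]), 'eef_rot': array([ 2.08830718e-01,  9.77951612e-01, -6.01277781e-04, -1.17205156e-04]), 'ft_force': array([ 0.85051716, -1.14592838, -1.31393838]), 'torque': array([-0.03228605,  0.00411247, -0.01403861]), 'grip_force': 0.0, 'width': 0.08669178157030494}
```

View pics/both.png

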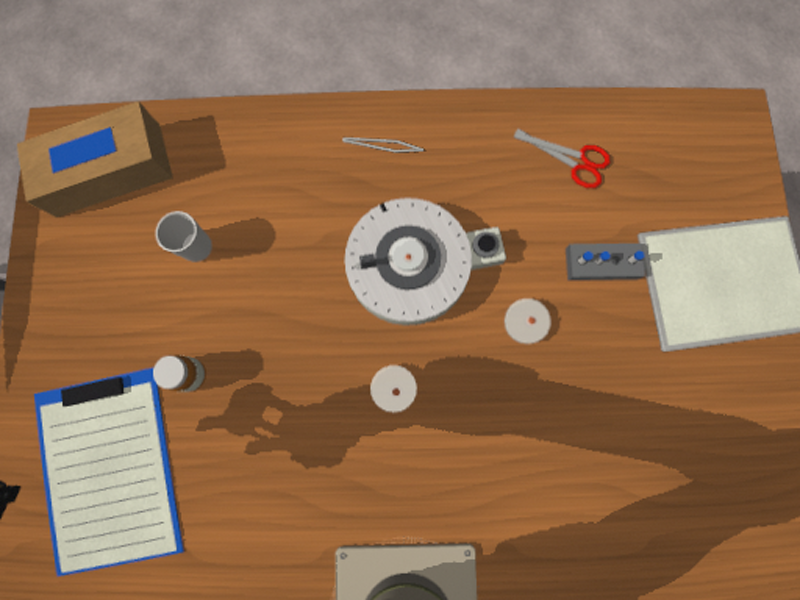

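View pics/scene0.png

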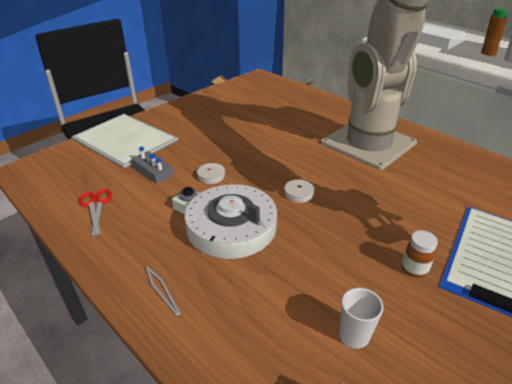

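The top view shows the lamp at about (408,257) of 800x600. The pod and button are on the right at (487,243), the lever points left at (368,261), and the long mark is upper left at (383,207). I'll enlarge this area next.

```bash
python3 - <<'E'
import cv2
a=cv2.imread('pics/top0.png')[115:215,210:330]
cv2.imwrite('pics/crop.png',cv2.resize(a,None,fx=6,fy=6,interpolation=cv2.INTER_CUBIC))
E
```

```text
(no output)
```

View pics/crop.png

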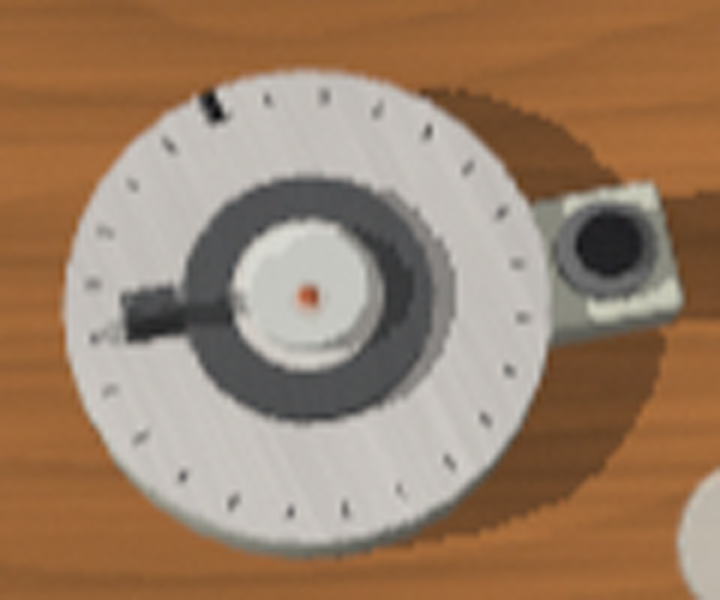

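In the crop the collar centre is about (307,307) and the ring centre about (309,298). The long mark runs from (206,93) to (220,121), the lever top spans x 122–180 at y about 312, the pointer tip is near (97,334), and the button is at (608,243).

```bash
cat >> h.py <<'E'
def tool(w): # world vector -> tool axes (cm)
    from scipy.spatial.transform import Rotation as R
    return R.from_quat(r.read_state()['eef_rot']).inv().apply(w)*100
E
python3 - <<'E'
from h import *
P=json.load(open('top.json'));
f=lambda u,v,z:atz(P,(210+(u+.5)/6-.5,115+(v+.5)/6-.5),z)
c1=f(307,307,.053);c2=f(309,298.5,.062);print('c',c1,c2, 'cam',ray(P,(0,0))[0])
c=(c1+c2)/2
for n,a in dict(markin=(220,121,.053),markout=(206,93,.053),levin=(180,312,.1),levout=(122,314,.1),ptr=(97,334,.0585),btn=(608,243,.048),podL=(665,184,.036),podR=(682,303,.036)).items():
    p=f(*a);d=p-c;print(n,p.round(4),'r',np.hypot(*d[:2]).round(4),'az',np.degrees(np.arctan2(d[1],d[0])).round(1))
print(f(65,307,.053),f(549,307,.053),f(307,70,.053),f(307,545,.053))
for n in('top',): print(P['fx'],P['D'])
W=r.camera_params('wrist');print(W['fx'],W['cx'],W['cy']);V=np.array(W['view']);print(-V[:3,:3].T@V[:3,3],V[:3,:3])
E
```

```text
c [ 0.59022858 -0.01722783  0.053     ] [ 0.59172304 -0.01813604  0.062     ] cam [ 0.35500238 -0.01013965  0.95134422]
markin [0.6785 0.0201 0.053 ] r 0.0953 az 23.4
markout [0.6921 0.0263 0.053 ] r 0.1103 az 23.5
levin [0.5771 0.0368 0.1   ] r 0.0563 az 104.3
levout [0.5769 0.0614 0.1   ] r 0.0803 az 100.1
ptr [0.5788 0.076  0.0585] r 0.0945 az 97.4
btn [ 0.618  -0.1538  0.048 ] r 0.1388 az -78.8
podL [ 0.6491 -0.1835  0.036 ] r 0.1758 az -70.7
podR [ 0.5925 -0.1879  0.036 ] r 0.1703 az -89.5
[0.59300767 0.09082278 0.053     ] [ 0.58759349 -0.12508028  0.053     ] [ 0.70197748 -0.02001452  0.053     ] [ 0.48320688 -0.01458112  0.053     ]
346.47082349694784 [-0.07637716276692692, 0.0, 0.0, 0.0, 0.0]
319.37572568096505 254.12000241538476 191.60836356832883
[0.1892306  0.59900101 0.38325774] [[ 0.40975948  0.91219177 -0.00182997]
 [-0.87890782  0.39426965 -0.26846319]
 [-0.24416841  0.11161371  0.9632882 ]]
```

```bash
python3 - <<'E'
from h import *
s=r.read_state()
print(tool(np.array([.618,-.154,.20])-s['ee_pos']))
E
```

```text
[-62.69850394 -51.27773827   2.24953983]
```

>>> {"fn": "carry_out", "kwargs": {"steps": [[[-1,-0.8,0.1,0,0,0],[-3,-2.5,0.2,0,0,0],[-6,-5,0.3,0,0,0],[-9.5,-7.8,0.4,0,0,0],[-13,-10.6,0.5,0,0,0],[-16.5,-13.5,0.6,0,0,0],[-20,-16.4,0.7,0,0,0],[-23.5,-19.2,0.8,0,0,0],[-27,-22.1,1,0,0,0],[-30.5,-25,1.1,0,0,0],[-34,-27.8,1.2,0,0,0],[-37.5,-30.7,1.3,0,0,0],[-41,-33.5,1.5,0,0,0],[-44.5,-36.4,1.6,0,0,0],[-48,-39.3,1.7,0,0,0],[-51.5,-42.1,1.8,0,0,0],[-55,-45,2,0,0,0],[-58.5,-47.8,2.1,0,0,0],[-61,-50,2.2,0,0,0],[-62.7,-51.3,2.2,0,0,0]]], "hand": 1, "squeeze": 10}}

```text
time: 1.77
ee_pos: [0.607, -0.1352, 0.2008]
eef_rot: [0.209, 0.978, 0.0, -0.0]
ft_force: [1.8, 0.9, -0.1]
width: 0.0004
grip_force: 0.0
```

>>> {"fn": "carry_out", "kwargs": {"steps": [[[0,0,0,0,0,0],[0,0,0,0,0,0],[0,0,0,0,0,0]]]}}

```text
time: 2.02
ee_pos: [0.6065, -0.1327, 0.2005]
eef_rot: [0.209, 0.978, 0.0, -0.001]
ft_force: [-0.1, 1.2, 0.8]
width: 0.0007
grip_force: 0.0
```

```bash
python3 - <<'E'
from h import *
P=r.camera_params('wrist');im=r.camera('wrist');json.dump({k:np.array(v).tolist() for k,v in P.items()},open('w1.json','w'))
cv2.imwrite('pics/w1.png',cv2.resize(im[:,:,::-1],(800,600),interpolation=cv2.INTER_CUBIC))
s=r.read_state();print(s['time'],s['ee_pos'],s['eef_rot'],s['joint_positions'],s['width'],s['ft_force'])
E
```

```text
2.0667 [ 0.60673727 -0.13164624  0.20078177] [ 2.08458561e-01  9.78031033e-01  4.75131891e-04 -3.16982411e-04] [-0.26464755  0.35873928  0.52099178  1.52851083 -0.18316118  1.30364248
  1.42820525] 0.00040902361564202104 [0.5611196  0.10603508 0.1477769 ]
```

View pics/w1.png

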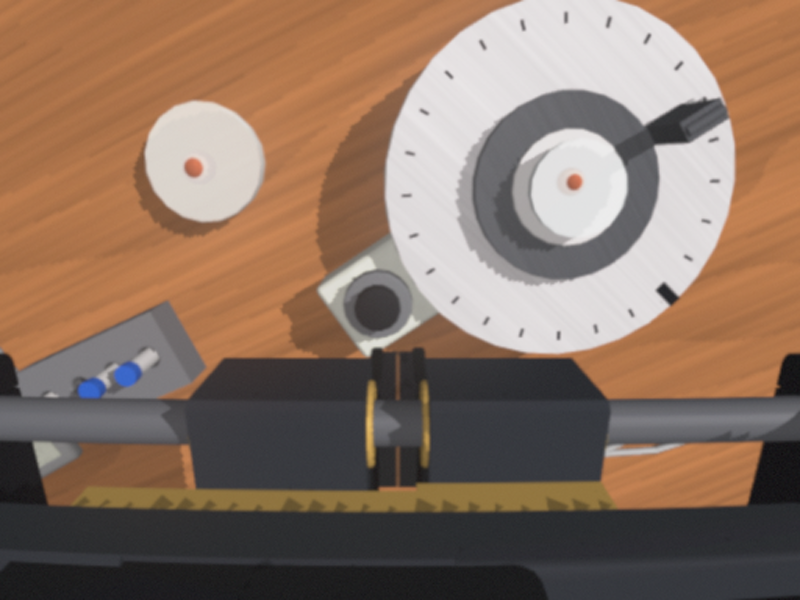

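The wrist view shows the button top at (377,307), the collar right of it, the long mark at (668,294), the lever rib from (690,132) to (724,108), and the dish at (574,182). The shut fingertips are at about (400,350).

```bash
python3 - <<'E'
from h import *
P=json.load(open('w1.json'))
f=lambda u,v,z:atz(P,((u+.5)/1.5625-.5,(v+.5)/1.5625-.5),z)
# ring centre from its outer circle, collar circle
c1=f((474+659)/2,(90+280)/2,.062);c2=f(560.5,173,.053);print(c1,c2)
c=(c1+c2)/2
for n,a in dict(mark_in=(661,287,.053),mark_out=(675,302,.053),levin=(687,128,.1),levout=(723,108,.1),btn44=(377,307,.044),btn48=(377,307,.048),btn52=(377,307,.052),collar=(377,304,.040)).items():
    p=f(*a);d=p-c;print(n,p.round(4),'r',np.hypot(*d[:2]).round(4),'az',np.degrees(np.arctan2(d[1],d[0])).round(1))
s=r.read_state();print(proj(P,s['ee_pos'])*1.5625, s['ee_pos'])
T=json.load(open('top.json'))
# triangulate button
o1,d1=ray(T,(210+608.5/6-.5,115+243.5/6-.5));o2,d2=ray(P,(377.5/1.5625-.5,307.5/1.5625-.5))
A=np.c_[d1,-d2];t=np.linalg.lstsq(A,o2-o1,rcond=None)[0];print('btn tri',o1+t[0]*d1,o2+t[1]*d2)
E
```

```text
[ 0.59343746 -0.01815435  0.062     ] [ 0.5867901  -0.01654618  0.053     ]
mark_in [0.6813 0.0201 0.053 ] r 0.0985 az 22.3
mark_out [0.695  0.0259 0.053 ] r 0.1135 az 22.4
levin [0.5847 0.0381 0.1   ] r 0.0557 az 95.5
levout [0.5827 0.0585 0.1   ] r 0.0763 az 95.6
btn44 [ 0.6202 -0.1548  0.044 ] r 0.1407 az -77.7
btn48 [ 0.6192 -0.1542  0.048 ] r 0.1399 az -78.0
btn52 [ 0.6182 -0.1536  0.052 ] r 0.1391 az -78.4
collar [ 0.6193 -0.1546  0.04  ] r 0.1403 az -78.0
[402.94274323 373.06955254] [ 0.60673727 -0.13164624  0.20078177]
btn tri [ 0.62596632 -0.15813357  0.02078304] [ 0.62597036 -0.15852519  0.0208465 ]
```

```bash
python3 - <<'E'
from h import *
s=r.read_state()
print(tool(np.array([.619,-.154,.055])-s['ee_pos']))
E
```

```text
[-2.04311599 -1.55269737 14.57527701]
```

>>> {"fn": "carry_out", "kwargs": {"steps": [[[-1,-0.8,2,0,0,0],[-2,-1.5,5,0,0,0],[-2,-1.5,8,0,0,0],[-2,-1.5,11,0,0,0],[-2,-1.5,13,0,0,0],[-2,-1.5,14,0,0,0],[-2,-1.5,14.5,0,0,0],[-2,-1.5,14.5,0,0,0],[-2,-1.5,14.5,0,0,0]]]}}

```text
time: 2.82
ee_pos: [0.6202, -0.1538, 0.0575]
eef_rot: [0.208, 0.978, 0.0, 0.001]
ft_force: [-1.3, 0.7, 1.6]
width: 0.0003
grip_force: 0.7
```

>>> {"fn": "carry_out", "kwargs": {"steps": [[[0,0,0.25,0,0,0],[0,0,0.5,0,0,0],[0,0,0.5,0,0,0],[0,0,0.5,0,0,0]]]}}

```text
time: 3.15
ee_pos: [0.6207, -0.1543, 0.0525]
eef_rot: [0.209, 0.978, 0.0, 0.001]
ft_force: [-0.6, 0.8, 6.3]
width: 0.0006
grip_force: 3.6
```

>>> {"fn": "carry_out", "kwargs": {"steps": [[[0,0,0,0,0,0],[0,0,0,0,0,0]]]}}

```text
time: 3.32
ee_pos: [0.6207, -0.1543, 0.0525]
eef_rot: [0.209, 0.978, 0.0, 0.001]
ft_force: [-0.2, 0.1, 6.8]
width: 0.0
grip_force: 3.5
```

>>> {"fn": "carry_out", "kwargs": {"steps": [[[0,0,0.2,0,0,0],[0,0,0.2,0,0,0],[0,0,0.2,0,0,0]]]}}

```text
time: 3.57
ee_pos: [0.6208, -0.1543, 0.0521]
eef_rot: [0.209, 0.978, 0.001, 0.002]
ft_force: [-7.1, 3.3, 22.0]
width: 0.0004
grip_force: 11.2
```

>>> {"fn": "carry_out", "kwargs": {"steps": [[[0,0,0.2,0,0,0],[0,0,0.2,0,0,0],[0,0,0.2,0,0,0]]]}}

```text
time: 3.82
ee_pos: [0.6209, -0.1544, 0.0518]
eef_rot: [0.209, 0.978, 0.001, 0.002]
ft_force: [-13.5, 5.9, 38.1]
width: 0.0003
grip_force: 18.8
```

```bash
cat >> h.py <<'E'
C=np.array([.592,-.0178])
def goal(th,off,rho=.070,z=.074,base=None):
    """tool-frame delta (cm, rad) to pose: x axis radial at lever az th(deg), TCP off metres ccw of lever"""
    from scipy.spatial.transform import Rotation as R
    s=base or r.read_state();t=np.radians(th)
    p=np.r_[C+rho*np.array([np.cos(t),np.sin(t)])+off*np.array([-np.sin(t),np.cos(t)]),z]
    Q=R.from_quat(s['eef_rot']);x=np.array([np.cos(t),np.sin(t),0]);zz=np.array([0,0,-1.]);G=R.from_matrix(np.c_[x,np.cross(zz,x),zz])
    return np.r_[Q.inv().apply(p-s['ee_pos'])*100,(Q.inv()*G).as_rotvec()].round(3)
E
python3 - <<'E'
from h import *
print(goal(98,.028,z=.16))
E
```

```text
[ 1.4283e+01  1.5758e+01 -1.0824e+01  4.0000e-03  1.0000e-03  1.0100e+00]
```

>>> {"fn": "carry_out", "kwargs": {"steps": [[[0,0,-0.4,0,0,0],[0,0,-1.5,0,0,0],[0,0,-4.5,0,0,0],[0,0,-8,0,0,0],[0,0,-10.8,0,0,0],[1,1,-11,0,0,0.1],[3,3.3,-11,0,0,0.2],[5,5.5,-11,0,0,0.3],[7,7.7,-11,0,0,0.42],[9,9.9,-11,0,0,0.54],[11,12.1,-11,0,0,0.66],[13,14.3,-11,0,0,0.78],[14.3,15.8,-11,0,0,0.9],[14.3,15.8,-11,0,0,1.01],[14.3,15.8,-11,0,0,1.01],[14.3,15.8,-11,0,0,1.01],[14.3,15.8,-11,0,0,1.01],[14.3,15.8,-11,0,0,1.01]]]}}

```text
time: 5.32
ee_pos: [0.5536, 0.0472, 0.1571]
eef_rot: [0.656, 0.755, 0.0, 0.0]
ft_force: [-0.1, -0.3, -0.6]
width: 0.0002
grip_force: 0.0
```

```bash
python3 - <<'E'
from h import *
P=r.camera_params('wrist');im=r.camera('wrist');json.dump({k:np.array(v).tolist() for k,v in P.items()},open('w2.json','w'))
cv2.imwrite('pics/w2.png',cv2.resize(im[:,:,::-1],(800,600),interpolation=cv2.INTER_CUBIC))
s=r.read_state();print(s['time'],s['ee_pos'],s['eef_rot'],s['joint_positions'],s['ft_force'])
print(goal(98,.028),goal(98,.016))
E
```

```text
5.3667 [0.55358197 0.04730273 0.1570975 ] [ 6.55724367e-01  7.55000359e-01 -8.90666975e-06  1.06577359e-04] [-0.69352631  0.24857802  0.6113379   1.7623758  -0.15325018  1.17832864
  0.10272045] [0.09887214 0.67716136 0.69533592]
[2.00e-02 9.70e-02 8.31e+00 0.00e+00 0.00e+00 1.00e-03] [1.900e-02 1.297e+00 8.310e+00 0.000e+00 0.000e+00 1.000e-03]
```

View pics/w2.png

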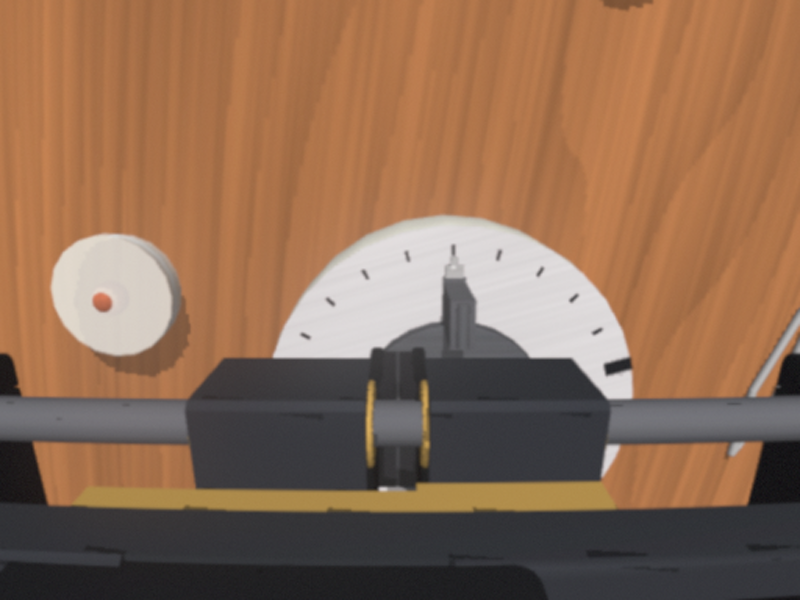

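Pointer tip is at (453,260), almost exactly at a short tick at (453,250). The long mark is five ticks further clockwise at (618,367). The lever stands clear to the right of the fingertips.

```bash
python3 - <<'E'
from h import *
from scipy.optimize import least_squares
P=json.load(open('w2.json'))
f=lambda u,v,z:atz(P,((u+.5)/1.5625-.5,(v+.5)/1.5625-.5),z)
tk=[(305.5,336),(330.5,301.5),(365,274.5),(407,256),(453.5,250),(499,255),(541,271.5),(574,298),(597.5,331)]
p=np.array([f(*t,.053)[:2] for t in tk])
g=lambda q:(p-np.c_[q[0]+q[2]*np.cos(q[3]-np.arange(9)*np.pi/12),q[1]+q[2]*np.sin(q[3]-np.arange(9)*np.pi/12)]).ravel()
q=least_squares(g,[.59,-.018,.1,np.radians(158)]);print(q.x,np.degrees(q.x[3]),np.abs(q.fun).max())
az=lambda X:np.degrees(np.arctan2(X[1]-q.x[1],X[0]-q.x[0])).round(2)
for n,a in dict(ptr=(453.5,259,.0585),foot=(454,275,.0585),m_in=(605,370,.053),m_out=(631,364,.053)).items():
    X=f(*a);print(n,X,az(X),np.hypot(*(X[:2]-q.x[:2])))
E
```

```text
[ 0.59536329 -0.01763557  0.09572836  2.77380079] 158.92707861648395 0.000304479512733713
ptr [0.58067033 0.07285959 0.0585    ] 99.22 0.09168018939018524
foot [0.58239561 0.06433593 0.0585    ] 98.99 0.0829908817029371
m_in [0.68015445 0.01976993 0.053     ] 23.8 0.09267530751516115
m_out [0.6945282  0.02547955 0.053     ] 23.5 0.1081322896203034
```

```bash
sed -i 's/^C=.*/C=np.array([.5945,-.0177])/' h.py; python3 - <<'E'
from h import *
print(goal(99,.028))
E
```

```text
[-0.055  0.224  8.31   0.     0.    -0.017]
```

>>> {"fn": "carry_out", "kwargs": {"steps": [[[0,0,2,0,0,-0.017],[0,0,5,0,0,-0.017],[0,0,7.5,0,0,-0.017],[0,0,8.3,0,0,-0.017],[0,0,8.3,0,0,-0.017],[0,0,8.3,0,0,-0.017]]]}}

```text
time: 5.87
ee_pos: [0.5538, 0.0478, 0.0747]
eef_rot: [0.65, 0.76, 0.0, 0.0]
ft_force: [-0.3, -0.2, 0.8]
width: 0.0004
grip_force: 0.0
```

```bash
python3 - <<'E'
from h import *
s=r.read_state();print(s['ee_pos'],s['ft_force'])
print(goal(99,.014).tolist())
for t in range(95,30,-4): print(goal(t,.014)[[0,1,5]].round(2).tolist())
print(goal(32,.014).tolist())
E
```

```text
[0.55382065 0.04783003 0.07473615] [-0.25749246 -0.21474054  0.84156839]
[-0.108, 1.593, 0.074, 0.0, 0.0, -0.0]
[-0.03, 2.08, 0.07]
[0.02, 2.58, 0.14]
[0.03, 3.08, 0.21]
[0.01, 3.58, 0.28]
[-0.05, 4.07, 0.35]
[-0.14, 4.56, 0.42]
[-0.27, 5.04, 0.49]
[-0.43, 5.52, 0.56]
[-0.62, 5.98, 0.63]
[-0.84, 6.42, 0.7]
[-1.1, 6.85, 0.77]
[-1.38, 7.26, 0.84]
[-1.69, 7.65, 0.91]
[-2.03, 8.01, 0.98]
[-2.39, 8.36, 1.05]
[-2.78, 8.67, 1.12]
[-3.19, 8.96, 1.19]
[-3.082, 8.89, 0.076, 0.0, 0.0, 1.169]
```

>>> {"fn": "carry_out", "kwargs": {"steps": [[[-0.05,0.5,0,0,0,0],[-0.1,1.1,0,0,0,0],[-0.1,1.6,0,0,0,0],[-0.03,2.08,0,0,0,0.07],[0.02,2.58,0,0,0,0.14],[0.03,3.08,0,0,0,0.21],[0.01,3.58,0,0,0,0.28],[-0.05,4.07,0,0,0,0.35],[-0.14,4.56,0,0,0,0.42],[-0.27,5.04,0,0,0,0.49],[-0.43,5.52,0,0,0,0.56],[-0.62,5.98,0,0,0,0.63],[-0.84,6.42,0,0,0,0.7],[-1.1,6.85,0,0,0,0.77],[-1.38,7.26,0,0,0,0.84],[-1.69,7.65,0,0,0,0.91],[-2.03,8.01,0,0,0,0.98],[-2.39,8.36,0,0,0,1.05],[-2.78,8.67,0,0,0,1.12],[-3.08,8.9,0,0,0,1.17]]]}}

```text
time: 7.53
ee_pos: [0.6468, 0.0321, 0.0745]
eef_rot: [0.962, 0.274, 0.0, -0.0]
ft_force: [-2.5, 0.6, 0.3]
width: 0.0006
grip_force: 0.9
```

>>> {"fn": "carry_out", "kwargs": {"steps": [[[0,0,0,0,0,0],[0,0,0,0,0,0]]]}}

```text
time: 7.7
ee_pos: [0.6467, 0.032, 0.0743]
eef_rot: [0.961, 0.276, 0.0, 0.0]
ft_force: [-0.7, 0.2, 0.6]
width: 0.0004
grip_force: 0.0
```

```bash
python3 - <<'E'
from h import *
P=r.camera_params('wrist');im=r.camera('wrist');json.dump({k:np.array(v).tolist() for k,v in P.items()},open('w3.json','w'))
cv2.imwrite('pics/w3.png',cv2.resize(im[:,:,::-1],(800,600),interpolation=cv2.INTER_CUBIC))
s=r.read_state();print(s['time'],s['ee_pos'],s['eef_rot'],s['joint_positions'],s['ft_force'])
E
```

```text
7.75 [0.64654414 0.03204864 0.07423804] [9.61033160e-01 2.76432940e-01 2.92729897e-04 9.78004371e-05] [-0.68770771  0.61190883  0.78684696  1.59613613 -0.46649628  1.12989466
 -0.79956537] [-0.33650583 -0.13044502  0.27872877]
```

View pics/w3.png

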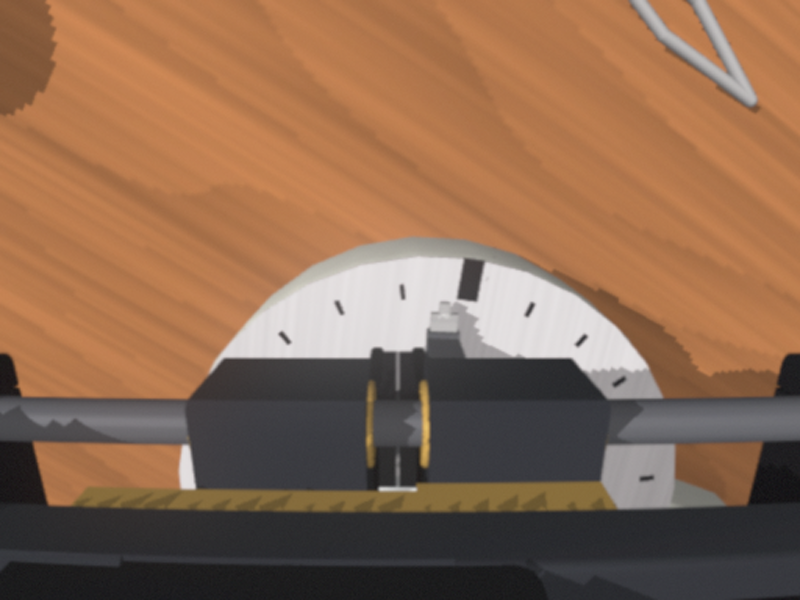

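The lever lies flat against the right finger. The pointer tip is at (445,305), and the long mark, from (467,300) to (473,259), is slightly further clockwise. The nearest ticks are (402,292), (339,308), (285,338), (530,310), (581,341) and (619,381).

```bash
cat > m.py <<'E'
from h import *
from scipy.optimize import least_squares
def meas(P,tk,ks,ptr,m_in,m_out):
    f=lambda u,v,z:atz(P,((u+.5)/1.5625-.5,(v+.5)/1.5625-.5),z)
    p=np.array([f(*t,.053)[:2] for t in tk]);ks=np.array(ks)
    g=lambda q:(p-np.c_[q[0]+.0957*np.cos(q[2]-ks*np.pi/12),q[1]+.0957*np.sin(q[2]-ks*np.pi/12)]).ravel()
    q=least_squares(g,[.59,-.018,np.radians(24)]);print(q.x[:2],'mark',np.degrees(q.x[2]),np.abs(q.fun).max())
    for n,a in dict(ptr=(*ptr,.0585),m_in=(*m_in,.053),m_out=(*m_out,.053)).items():
        d=f(*a)[:2]-q.x[:2];print(n,np.degrees(np.arctan2(d[1],d[0])).round(2),np.hypot(*d).round(4))
E
python3 - <<'E'
from m import *
meas(json.load(open('w3.json')),[(285,338),(339,308),(402.5,292),(530,310),(581,341),(619,381)],[-3,-2,-1,1,2,3],(445,304),(467.5,299),(473.5,260))
print(goal(32,.014).tolist(),goal(24,.014).tolist(),goal(28,.014).tolist())
E
```

```text
[ 0.59570474 -0.01756784] mark 23.933207344118795 0.000473016330397244
ptr 29.36 0.092
m_in 23.79 0.0932
m_out 24.05 0.1084
[-0.05, 0.061, 0.024, 0.0, -0.001, 0.002] [0.075, 1.049, 0.024, 0.0, -0.001, 0.141] [0.03, 0.553, 0.024, 0.0, -0.001, 0.071]
```

>>> {"fn": "carry_out", "kwargs": {"steps": [[[0.03,0.2,0,0,0,0.03],[0.06,0.4,0,0,0,0.06],[0.09,0.55,0,0,0,0.08],[0.1,0.65,0,0,0,0.092],[0.1,0.65,0,0,0,0.092],[0.1,0.65,0,0,0,0.092]]]}}

```text
time: 8.25
ee_pos: [0.6506, 0.0268, 0.0741]
eef_rot: [0.973, 0.231, 0.0, 0.0]
ft_force: [0.2, 1.3, 0.5]
width: 0.0003
grip_force: 0.6
```

```bash
python3 - <<'E'
from h import *
P=r.camera_params('wrist');im=r.camera('wrist');json.dump({k:np.array(v).tolist() for k,v in P.items()},open('w4.json','w'))
cv2.imwrite('pics/w4.png',cv2.resize(im[130:280,140:340,::-1],(800,600),interpolation=cv2.INTER_CUBIC))
s=r.read_state();print(s['time'],s['ee_pos'],s['eef_rot'],s['ft_force'])
E
```

```text
8.3 [0.65050046 0.02678267 0.07404749] [9.72964792e-01 2.30953458e-01 1.10436103e-04 3.03099832e-05] [0.13121525 1.26620489 1.159661  ]
```

View pics/w4.png

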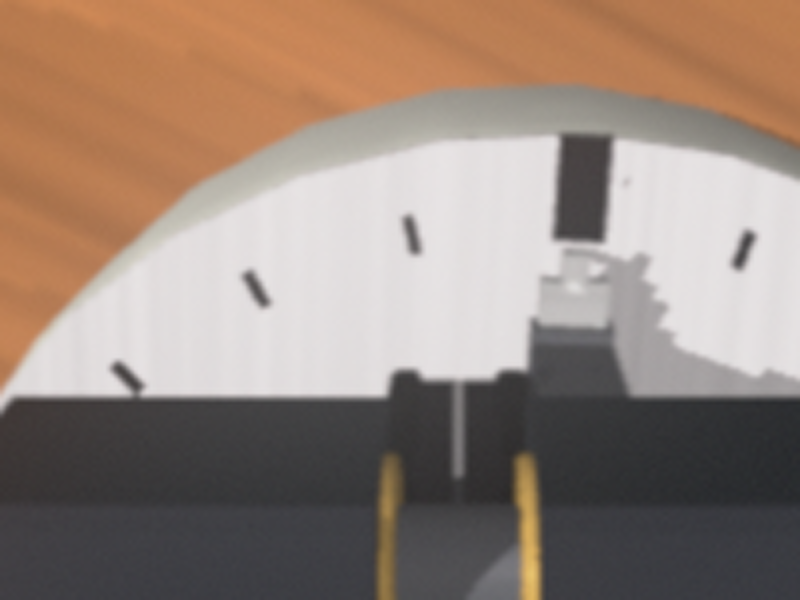

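The pointer tip is at crop (575,250) and the long mark runs from (579,241) to (585,135), so they are almost in line. I'll measure the residual.

```bash
python3 - <<'E'
from m import *
k=lambda x,y:((140+(x+.5)/4)*1.5625-.5,(130+(y+.5)/4)*1.5625-.5)
P=json.load(open('w4.json'))
for pt in ((573,250),(578,250)):
    meas(P,[k(127,377),k(256,289),k(412,235),k(744,250)],[-3,-2,-1,1],k(*pt),k(579,241),k(585.5,136))
E
```

```text
[ 0.59583989 -0.01745485] mark 23.84257700239517 0.00012156590402261601
ptr 24.72 0.0927
m_in 23.86 0.0926
m_out 23.98 0.1084
[ 0.59583989 -0.01745485] mark 23.84257700239517 0.00012156590402261601
ptr 24.27 0.0928
m_in 23.86 0.0926
m_out 23.98 0.1084
```

>>> {"fn": "carry_out", "kwargs": {"steps": [[[0.01,0.04,0,0,0,0.005],[0.01,0.07,0,0,0,0.01],[0.01,0.07,0,0,0,0.01],[0.01,0.07,0,0,0,0.01]]]}}

```text
time: 8.63
ee_pos: [0.6509, 0.0263, 0.074]
eef_rot: [0.974, 0.226, 0.0, -0.0]
ft_force: [-0.0, 1.8, 0.9]
width: 0.0004
grip_force: 0.9
```

>>> {"fn": "carry_out", "kwargs": {"steps": [[[0,-0.3,0,0,0,0],[0,-1,0,0,0,0],[0,-2,0,0,0,0],[0,-2.5,-2,0,0,0],[0,-3,-5,0,0,0],[0,-3,-8,0,0,0],[0,-3,-9,0,0,0],[0,-3,-9,0,0,0],[0,-3,-9,0,0,0]]]}}

```text
time: 9.38
ee_pos: [0.6374, 0.0538, 0.1639]
eef_rot: [0.974, 0.226, 0.0, -0.0]
ft_force: [0.7, -0.0, -0.5]
width: 0.0005
grip_force: 0.0
```

```bash
python3 - <<'E'
from h import *
P=r.camera_params('wrist');im=r.camera('wrist');json.dump({k:np.array(v).tolist() for k,v in P.items()},open('w5.json','w'))
cv2.imwrite('pics/w5.png',cv2.resize(im[100:250,180:380,::-1],(800,600),interpolation=cv2.INTER_CUBIC))
cv2.imwrite('pics/top1.png',r.camera('top')[:,:,::-1])
s=r.read_state();print(s['time'],s['ee_pos'],s['eef_rot'],s['ft_force'])
E
```

```text
9.4833 [0.63674699 0.05361598 0.16253966] [ 9.74101484e-01  2.26109057e-01 -9.77818175e-04 -1.93580945e-04] [-0.46777511 -0.1115409   0.89466488]
```

View pics/w5.png

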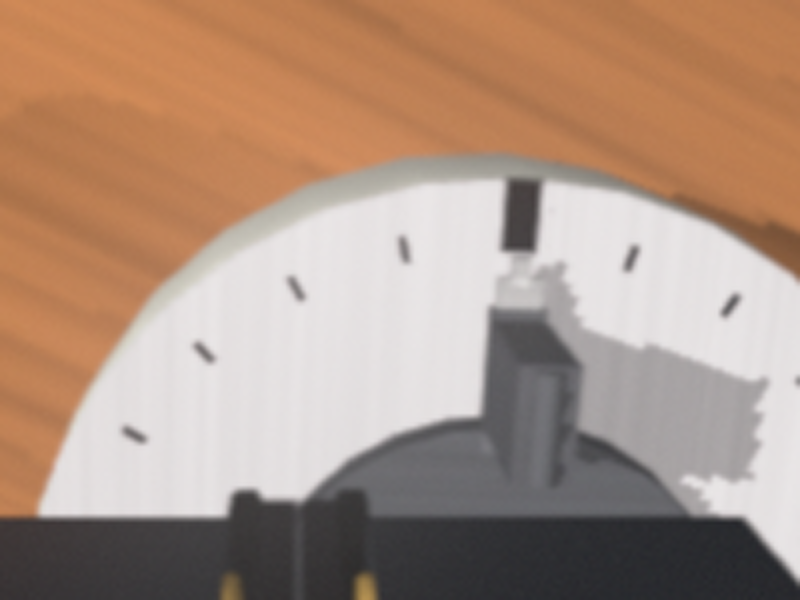

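View pics/top1.png

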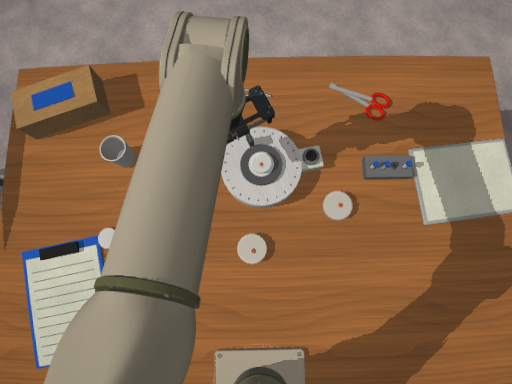

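The fingers are clear of the lever, and the pointer tip at crop (520,256) meets the long mark, which runs from (519,250) to (523.5,181). In the top view the dish, cup, jar and rack have not moved.

```bash
python3 - <<'E'
from m import *
k=lambda x,y:((180+(x+.5)/4)*1.5625-.5,(100+(y+.5)/4)*1.5625-.5)
P=json.load(open('w5.json'))
for pt in ((519,257),(521,257)):
    meas(P,[k(134,435),k(204,352),k(296,288),k(404,250),k(631,258),k(731,305)],[-4,-3,-2,-1,1,2],k(*pt),k(519.5,250),k(523.5,181))
E
```

```text
[ 0.59560411 -0.01746938] mark 23.866012369753015 0.00022779260492600262
ptr 24.37 0.0927
m_in 23.76 0.0932
m_out 23.98 0.1081
[ 0.59560411 -0.01746938] mark 23.866012369753015 0.00022779260492600262
ptr 24.11 0.0927
m_in 23.76 0.0932
m_out 23.98 0.1081
```

```bash
python3 -c "
from bench import r
print(r.close_job())"
```

```text
the job is handed in; nothing more can be done
None
```

I pressed the switch button to its stop (38 N at the end), then pushed the lever round until the pointer measured within about 0.5° of the long mark; the arm came clear and I handed the job in after about 9.5 s. I did not confirm from the pictures that the lamp lit.

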